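# Cover the glue pot and set its feed cap

## Robot

A 7-joint arm with a two-finger parallel gripper is mounted at the origin on the work surface. World frame = base frame: x ahead of the robot, y to its left, z up, the work surface at z = 0. Lengths are in m, angles in rad, forces in N, time in s.
With the tool pointing down it reaches from about 0.35 to 0.9 m from the base axis. Payload 8.1 kg.
Tool frame: the origin (TCP) lies at the centre of the arm's flange, where the gripper is bolted on; the fingertips stand 178 mm ahead of it and the grasp point (between the pads) lies 159 mm ahead of it; z points along the fingers, y is the line along which they close (so a half turn about z gives the same grasp; the last joint's range is limited). The gripper opens to 92 mm and grips with 3 to 60 N. Pads are 19 mm wide; open, the fingers measure 130 mm over their backs; the gripper's body (75 mm by 190 mm) begins 47 mm behind the grasp point.
Start: joints at [-1.359, 0.434, 0.025, 1.573, -0.012, 1.134, -0.075], TCP at [0.194, 0.594, 0.405] pointing down, gripper open.
Joint ranges: [-2.62, 2.62], [-0.44, 2.09], [-1.27, 1.32], [0.08, 2.57], [-1.32, 4.46], [0.12, 2], [-2.74, 2.74]. Speed limits (rad/s): [2.22, 2.22, 3.01, 3.01, 3.14, 3.14, 3.14].

## Interface

Orientations are given as a rotation vector (axis times angle).
In Python, from cell import arm gives the robot as it stands. The module is installed in compiled form; this text tells all that it offers.
- The arm moves only by the shell command python3 -m inch 'ROWS' [FORCE]. ROWS is text: rows parted by semicolons, each of 5 numbers parted by spaces: the shift along the tool's x, y, z in m, then the turn about the tool's z in rad, then the finger opening in m, from 0 to 0.0918. In form: x y z roll fingers; .... A call has 1 to 5 rows; each row is the pose to reach, as a shift and turn from the pose commanded when the call began, along the tool's axes at that moment; what a row does not reach only later rows make up. A row lasts 1/10 s, in which the tool goes at most 50 mm and 8.59 degrees, less where a joint would pass 70% of its speed; a pose out of reach is approached as far as the arm can. A call with a gripper value outside its range is refused whole. The fingers move at their own pace and stop on an object; FORCE is the grip in N (left out, the last holds). Time passes only in rows, so rows that repeat a pose let the fingers close. It gives the time, the measured TCP pose, the force, the opening and the grip force at its end, in the units of the state.
- arm.observe(): the state, without advancing time (a new reading comes with each control period).
- arm.get_image(name): name is "side" or "top" or "wrist"; returns the picture (420x560x3 uint8, red, green, blue); there is no depth.
- arm.get_calibration(name): a dict with "intrinsics" (3x3 intrinsics, pixels), "pose" (4x4, takes a point from camera to world coordinates). Camera axes: x right, y up, looking along -z (the intrinsics and any distortion apply to the point x, -y, -z); pixel columns grow to the right and rows downward; lengths in m; the calibration is good to about 2 mm. A picture is of the moment at which its call begins: read the wrist's pose just before it. get_calibration takes no time and is no camera call; for the wrist camera it gives the pose at the moment of the call.
- arm.sign_off(): hands the job in; it is judged then, once.
Trained networks look in the newest picture that a camera, given by its name, has taken for a name from the list of things; names that differ only in an ending like _2 or _b are one class to them, and where a whole thing is asked for, a point or a joint stands for the part that bears it (a point fixed in the world has none). Each returns a list of dicts, best first, with "conf" (0 to 1); they miss things now and then, are a little off and sometimes report something else, mostly with a low value. They report only what shows in the picture. A call takes as long as a camera call. They do not tell look-alikes from the thing itself.
- arm.look_for(camera, query): "point" ([row, column] in pixels, amid what is visible of it).
- arm.silhouettes(camera, query): "region" (420x560 bool, what is visible of it) and "point" ([row, column] in pixels, amid what is visible of it).
- arm.place_of(camera, query): "point" ([row, column] in pixels: a listed point, or the origin of a listed thing).
The state is a dict: "clock": time; "joints": joint angles; "dq": joint speeds; "joint_efforts": joint torques, N m; "position": TCP position; "ee_rot": TCP orientation; "force": force on the tool from outside, world axes, zero at the start; "ft_torque": the same for the moment, N m; "width": opening from 0.0 (shut) to 1.0 (fully open); "gripper_force": force on a finger pad.
Only numpy, scipy, OpenCV 4.12 (cv2) and the standard library are available. Lean on these libraries where they do the work, as an engineer would, in place of code of your own. Each camera call takes 0.05 s, during which the arm holds its last target. There are 200 camera calls.

## Task

Get the bench glue station ready: gently set the loose blue cover onto the pot's rim so that it sits fully down and level, and let go of it. Then screw the knurled cap on the valve clockwise until it bottoms out, back it off a quarter turn, and finish while still gripping the cap at that setting, without letting go. Leave the jar, the burnisher and the brush where they are.

Things in the scene. Friction and masses are not known exactly. Their poses are not given: they have to be found in the camera images.
- pot_rim (a point): Centre of the mouth of the open amber-coloured pot (84 mm across, mouth 76 mm) at the height of its flat rim, 82 mm above the table. The pot is fixed on a green plate 120 x 260 mm, 12 mm thick, screwed to the table. z is up; y runs along the plate: the valve's axis is 130 mm from here towards -y of this frame.
- cover_knob (a point): Loose cover, about 0.2 kg: blue disc 88 mm across, 5 mm thick; below it a plug 68 mm across, 6 mm deep (4 mm of play all round in the pot's mouth); on top an upright wooden knob 24 mm across, 38 mm tall. The point is on the axis, 13 mm below the knob's top, 25 mm above the disc's top, 30 mm above its underside, 36 mm above the plug's. z is its axis, up. Starts lying on the table on its plug.
- cap_center (a point): Centre (half-way up) of the upright knurled aluminium cap, 36 mm across, 26 mm tall, white stripe on top, on a 22 mm threaded neck of a fixed brass valve block (50 x 50 mm, top 60 mm above the table). The point is 98 mm above the table when bottomed out, 5 mm higher per turn backed off. z is its axis, up; x points along the stripe. It cannot come off.
- cap (a joint): Turn of the cap in rad: 0 is bottomed out (a hard stop), growing as it is unscrewed (anticlockwise from above); 1.57 is a quarter turn backed off. It starts 1.8 to 3.2 rad up from the stop and stays where it is left (friction about 0.06 N m). Turned on against the stop, it slips in the fingers.
- rivet_jar_center (a point): bystander: green glass jar with a brass lid, 50 mm in diameter, 70 mm tall; the point is half-way up.
- burnisher_center (a point): bystander: turned wooden burnisher standing on its 40 mm foot, 58 mm tall; the point is half-way up.
- glue_brush_grip (a point): bystander: brush lying on the table beyond the station, seen from the robot; the point is on its handle.
There are look-alikes about, which are no part of the job. What is meant by the part that bears cover_knob is not pink or white, and is the larger of those in its own colour.

How it is judged:
By the outcome, as a careful person would: the job done as asked, in the order asked, and still so for the second after the job is handed in, while the arm keeps its last pose, push and grip.
It also fails if it takes over 67 s, if anything falls off the work surface, if the arm or the gripper's body presses on something with over 40 N, if the wrist force passes 120 N, or if a joint passes its speed limit or range.

## Working session

There is one attempt and no reset: what is moved stays moved. The work goes in short steps, Python scripts to look and compute and a shell command to move; the robot and the scene stay as the last step left them, time stands still between calls to the robot, and variables do not carry over. Pictures are saved under pics/ and viewed, at most 10 in all, crops included, and the job is handed in when it is done.

```bash
mkdir -p pics
cat > h.py <<'E'
import numpy as np, cv2
from cell import arm
from scipy.spatial.transform import Rotation as R
def ray(cam,px,z):
    c=arm.get_calibration(cam);K=np.array(c["intrinsics"]);T=np.array(c["pose"])
    v=np.linalg.inv(K)@[px[1],px[0],1]; d=T[:3,:3]@[v[0],-v[1],-v[2]]
    return T[:3,3]+d*(z-T[2,3])/d[2]
def proj(cam,p):
    c=arm.get_calibration(cam);K=np.array(c["intrinsics"]);T=np.array(c["pose"])
    q=T[:3,:3].T@(np.array(p)-T[:3,3]); u=K@[q[0],-q[1],-q[2]]; return u[1]/u[2],u[0]/u[2]
def tool(dw):
    s=arm.observe(); return R.from_rotvec(s["ee_rot"]).inv().apply(dw)
def save(cam,n):
    im=arm.get_image(cam); cv2.imwrite(f"pics/{n}.png",im[:,:,::-1]); return im
E
python3 - <<'E'
from h import *
a=save("top","top1");b=save("side","side1")
cv2.imwrite("pics/both.png",cv2.resize(np.vstack([a,b])[:,:,::-1],(400,600)))
for cam in("top","side"):
    c=arm.get_calibration(cam);print(cam,np.round(c["pose"],3).tolist())
    for q,z in(("pot_rim",.082),("cover_knob",.036),("cap_center",.1),("rivet_jar_center",.035),("burnisher_center",.029),("glue_brush_grip",.01)):
        for r in arm.place_of(cam,q)[:4]: print(cam,q,np.round(r["point"]),round(r["conf"],2),np.round(ray(cam,r["point"],z),3))
s=arm.observe();print(R.from_rotvec(s["ee_rot"]).as_matrix().round(3),s)
E
```

```text
top [[-0.015, 0.989, -0.146, 0.412], [-0.999, -0.02, -0.032, -0.088], [-0.035, 0.146, 0.989, 1.118], [0.0, 0.0, 0.0, 1.0]]
top pot_rim [239. 190.] 0.62 [0.502 0.136 0.082]
top cover_knob [263. 354.] 0.82 [ 0.449 -0.201  0.036]
top cover_knob [253. 429.] 0.67 [ 0.467 -0.356  0.036]
top cover_knob [324. 411.] 0.6 [ 0.323 -0.312  0.036]
top cover_knob [323. 356.] 0.57 [ 0.327 -0.199  0.036]
top cap_center [241. 251.] 0.77 [0.493 0.009 0.1  ]
top rivet_jar_center [202. 410.] 0.71 [ 0.576 -0.322  0.035]
top burnisher_center [190. 328.] 0.75 [ 0.606 -0.151  0.029]
top glue_brush_grip [113. 205.] 0.83 [0.792 0.12  0.01 ]
side [[-0.831, 0.408, -0.377, 0.296], [-0.556, -0.618, 0.556, 0.348], [-0.006, 0.672, 0.741, 0.635], [0.0, 0.0, 0.0, 1.0]]
side pot_rim [298. 258.] 0.74 [0.501 0.131 0.082]
side cover_knob [201. 374.] 0.92 [ 0.446 -0.198  0.036]
side cover_knob [154. 393.] 0.82 [ 0.473 -0.357  0.036]
side cover_knob [195. 449.] 0.8 [ 0.321 -0.302  0.036]
side cover_knob [228. 428.] 0.7 [ 0.327 -0.191  0.036]
side cap_center [241. 303.] 0.87 [0.492 0.009 0.1  ]
side rivet_jar_center [149. 34
[... 333 characters left out ...]
  -1.   ]] {'clock': 0.7, 'joints': array([-1.35857521,  0.43443528,  0.02503776,  1.57320741, -0.01161297,
        1.13399991, -0.07511529]), 'dq': array([-0.00081142, -0.00075681,  0.0005642 , -0.0007967 ,  0.00088327,
        0.00030854,  0.00099526]), 'joint_efforts': array([-9.10606127e-05, -6.67494822e+01,  9.83570628e-01, -3.14763880e+01,
       -6.06747949e-02,  3.26866598e-02,  5.00026431e-05]), 'position': array([0.1935688 , 0.59426511, 0.40477964]), 'ee_rot': array([4.92693882e-01, 3.10269523e+00, 1.47871977e-04]), 'force': array([-0.19643666, -0.56810982, -0.17123893]), 'ft_torque': array([-0.02122606, -0.01147672,  0.05269995]), 'gripper_force': 0.0, 'width': 0.9962589987453732}
```

View pics/top1.png

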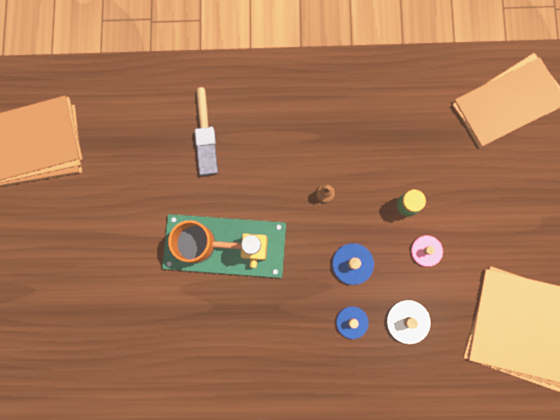

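View pics/side1.png

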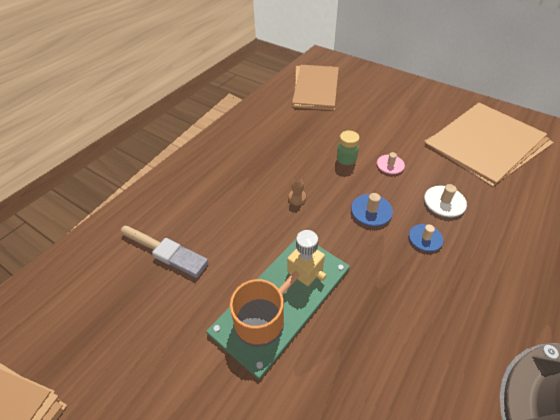

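The target is the larger blue cover at top pixel (354,263). The pot and cap agree between the two cameras. I'm setting out toward the cover, swinging wide of the base.

```bash
python3 -m inch '-0.21 -0.14 0 0 0.0918;-0.21 -0.14 0 0 0.0918;-0.21 -0.14 0 0 0.0918;-0.21 -0.14 0 0 0.0918;-0.21 -0.14 0 0 0.0918'; python3 -m inch '-0.21 -0.14 0 0 0.0918;-0.21 -0.14 0 0 0.0918;-0.21 -0.14 0 0 0.0918;-0.21 -0.14 0 0 0.0918;-0.21 -0.14 0 0 0.0918'
python3 - <<'E'
from h import *
s=arm.observe();print(s["joints"].round(2),s["position"],s["ee_rot"],tool(np.array([.44,-.2,.405])-s["position"]))
E
```

```text
clock: 1.2
position: [0.3493, 0.3963, 0.405]
ee_rot: [0.492, 3.102, 0.001]
force: [1.5, 1.0, 0.5]
width: 1.0
gripper_force: 0.0
clock: 1.7
position: [0.5041, 0.1999, 0.4051]
ee_rot: [0.492, 3.102, 0.001]
force: [0.7, 0.3, -0.4]
width: 0.996
gripper_force: 0.0
[-0.64  0.3   0.21  1.79 -0.07  1.06  0.85] [0.50414283 0.19994814 0.40513183] [4.92118981e-01 3.10219987e+00 1.03844294e-03] [-6.27833218e-02 -4.00163808e-01 -1.36417488e-04]
```

```bash
python3 -m inch '-0.0 -0.25 0 -0.7 0.0918;-0.0 -0.25 0 -0.7 0.0918;-0.0 -0.25 0 -0.7 0.0918;-0.0 -0.25 0 -0.7 0.0918;-0.0 -0.25 0 -0.7 0.0918'
python3 - <<'E'
from h import *
s=arm.observe();print(s["joints"].round(2),s["position"],s["ee_rot"],tool(np.array([.447,-.199,.35])-s["position"]))
E
```

```text
clock: 2.2
position: [0.4274, -0.0304, 0.405]
ee_rot: [-0.608, 3.081, 0.0]
force: [0.6, -1.1, 0.2]
width: 1.003
gripper_force: 0.0
[-0.26  0.1   0.23  2.04 -0.03  1.    1.94] [ 0.42742653 -0.030371    0.40502474] [-6.07660337e-01  3.08116397e+00  2.00038618e-04] [ 0.04597487 -0.16342931  0.05498865]
```

```bash
python3 -m inch '0.046 -0.163 0.055 0 0.0918;0.046 -0.163 0.055 0 0.0918;0.046 -0.163 0.055 0 0.0918;0.046 -0.163 0.055 0 0.0918;0.046 -0.163 0.055 0 0.0918'
python3 - <<'E'
from h import *
s=arm.observe();print(s["joints"].round(2),s["position"])
save("wrist","w1")
for r in arm.place_of("wrist","cover_knob")[:3]: 
    p=ray("wrist",r["point"],.036); print(r,p,tool(np.r_[p[:2],.036+.159]-s["position"]))
for r in arm.silhouettes("wrist","cover_knob")[:2]:
    ys,xs=np.where(r["region"]);print(xs.min(),xs.max(),ys.min(),ys.max(),len(xs))
E
```

```text
clock: 2.7
position: [0.4458, -0.2012, 0.3489]
ee_rot: [0.589, -3.084, 0.002]
force: [-0.6, 0.1, 0.5]
width: 1.002
gripper_force: 0.0
[ 0.03  0.28  0.36  1.99 -0.12  0.89  2.4 ] [ 0.44582555 -0.20118985  0.34887638]
{'point': [76.6, 340.5], 'conf': 0.95} [ 0.32674499 -0.19004584  0.036     ] [0.10627928 0.05465771 0.15394661]
{'point': [167.0, 109.7], 'conf': 0.89} [ 0.47385486 -0.35199079  0.036     ] [ 0.03013758 -0.15045179  0.15381967]
{'point': [205.2, 277.0], 'conf': 0.84} [ 0.45057273 -0.19835801  0.036     ] [-0.00552573  0.00078715  0.15387443]
237 322 155 239 5769
164 263 0 80 6690
```

View pics/w1.png

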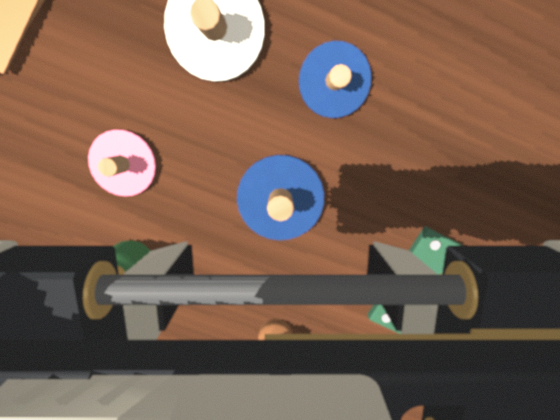

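The larger blue disc is at wrist pixel (280,198) with its knob at (277,205), between the fingers. I'm descending, with one close check.

```bash
python3 -m inch '-0.005 0.001 0.05 0 0.0918;-0.005 0.001 0.09 0 0.0918;-0.005 0.001 0.09 0 0.0918'
python3 - <<'E'
from h import *
s=arm.observe();print(s["joints"].round(2),s["position"])
arm.get_image("wrist")
for r in arm.place_of("wrist","cover_knob")[:3]: 
    p=ray("wrist",r["point"],.036); print(r,p,tool(np.r_[p[:2],.036+.159]-s["position"]))
for r in arm.silhouettes("wrist","cover_knob")[:2]:
    ys,xs=np.where(r["region"]);print(xs.min(),xs.max(),ys.min(),ys.max(),ray("wrist",[(ys.min()+ys.max())/2,(xs.min()+xs.max())/2],.011))
E
```

```text
clock: 3.15
position: [0.4494, -0.192, 0.2565]
ee_rot: [0.602, -3.077, -0.006]
force: [-1.3, 0.1, -0.1]
width: 1.0
gripper_force: 0.0
[ 0.06  0.42  0.31  2.08 -0.2   0.68  2.46] [ 0.44943961 -0.19204822  0.25648955]
{'point': [171.8, 24.5], 'conf': 0.97} [ 0.47380951 -0.35810975  0.036     ] [ 0.03972481 -0.16311655  0.06136951]
{'point': [230.0, 266.9], 'conf': 0.92} [ 0.45238624 -0.20189569  0.036     ] [ 0.00092787 -0.01028797  0.06148102]
{'point': [45.6, 355.5], 'conf': 0.85} [ 0.32955432 -0.19544557  0.036     ] [0.1123512  0.04180917 0.06159699]
0 93 121 212 [ 0.47638067 -0.3626891   0.011     ]
293 397 0 106 [ 0.3300685  -0.19747031  0.011     ]
```

```bash
python3 -m inch '0 0 0 0 0.0918;0 0 0 0 0.0918'
python3 - <<'E'
from h import *
s=arm.observe();print(s["joints"].round(2),s["dq"].round(3),s["position"])
arm.get_image("wrist")
for r in arm.place_of("wrist","cover_knob")[:3]: 
    p=ray("wrist",r["point"],.036); print(r,p,tool(np.r_[p[:2],.036+.159]-s["position"]))
E
```

```text
clock: 3.5
position: [0.4514, -0.1946, 0.2615]
ee_rot: [-0.598, 3.081, -0.002]
force: [0.4, -1.0, 0.4]
width: 0.998
gripper_force: 0.0
[ 0.06  0.41  0.31  2.08 -0.2   0.68  2.46] [ 0.003  0.009 -0.     0.006 -0.005 -0.004  0.003] [ 0.45140426 -0.19458519  0.26146696]
{'point': [39.7, 361.7], 'conf': 0.96} [ 0.32621932 -0.19445523  0.036     ] [0.11616362 0.04702863 0.06620772]
{'point': [226.4, 276.2], 'conf': 0.94} [ 0.44865351 -0.19820396  0.036     ] [ 0.00402473 -0.00225614  0.06646224]
{'point': [167.5, 39.6], 'conf': 0.86} [ 0.46833793 -0.3513582   0.036     ] [ 0.04307237 -0.15165149  0.06655059]
```

```bash
python3 -m inch '0.003 -0.003 0.035 0 0.0918;0.003 -0.003 0.065 0 0.0918;0.003 -0.003 0.065 0 0.0918;0.003 -0.003 0.065 0 0.0918;0.003 -0.003 0.065 0 0.0918'
python3 - <<'E'
from h import *
s=arm.observe();print(s["joints"].round(2),s["position"],s["ee_rot"])
E
```

```text
clock: 4.1
position: [0.4497, -0.1987, 0.1961]
ee_rot: [-0.598, 3.082, -0.001]
force: [-0.4, 0.0, 0.3]
width: 1.0
gripper_force: 0.0
[ 0.11  0.52  0.26  2.12 -0.26  0.53  2.52] [ 0.44969634 -0.19867112  0.19612459] [-5.98119061e-01  3.08235851e+00 -1.35093612e-03]
```

Close firmly, then lift a little.

```bash
python3 -m inch '0 0 0 0 0.015;0 0 0 0 0.015;0 0 0 0 0.015;0 0 0 0 0.015;0 0 0 0 0.015' 30; python3 -m inch '0 0 0 0 0.015;0 0 0 0 0.015;0 0 -0.02 0 0.015;0 0 -0.04 0 0.015;0 0 -0.08 0 0.015'; python3 -m inch '0 0 -0.07 0 0.015;0 0 -0.07 0 0.015;0 0 -0.07 0 0.015;0 0 -0.07 0 0.015'
python3 - <<'E'
from h import *
s=arm.observe();print(s["joints"].round(2),s["position"],s["ee_rot"],s["width"]*.092,tool([.501-.4497,.133+.1987,0]),R.from_rotvec(s["ee_rot"]).as_matrix().round(3))
save("side","s2")
for q,z in(("pot_rim",.082),("cap_center",.104)):
  for r in arm.place_of("side",q)[:1]:print(q,ray("side",r["point"],z))
E
```

```text
clock: 4.6
position: [0.4491, -0.1984, 0.1949]
ee_rot: [-0.599, 3.084, -0.0]
force: [-0.8, -0.0, -0.3]
width: 0.615
gripper_force: 0.0
clock: 5.1
position: [0.4483, -0.198, 0.2738]
ee_rot: [0.598, -3.08, -0.003]
force: [1.2, -1.2, -0.2]
width: 0.19
gripper_force: 0.0
clock: 5.5
position: [0.449, -0.1982, 0.3446]
ee_rot: [-0.599, 3.083, 0.0]
force: [-0.3, -0.8, -0.7]
width: 0.165
gripper_force: 0.0
[ 0.01  0.29  0.37  1.99 -0.13  0.88  2.41] [ 0.44896344 -0.19823215  0.34462765] [-5.98833808e-01  3.08339324e+00  1.06770341e-04] 0.015196561406059995 [-1.71728309e-01  2.88385090e-01  8.81666933e-05] [[-0.927 -0.374  0.001]
 [-0.374  0.927  0.   ]
 [-0.001 -0.    -1.   ]]
pot_rim [0.49748994 0.13931584 0.082     ]
cap_center [0.48772657 0.01395949 0.104     ]
```

View pics/s2.png

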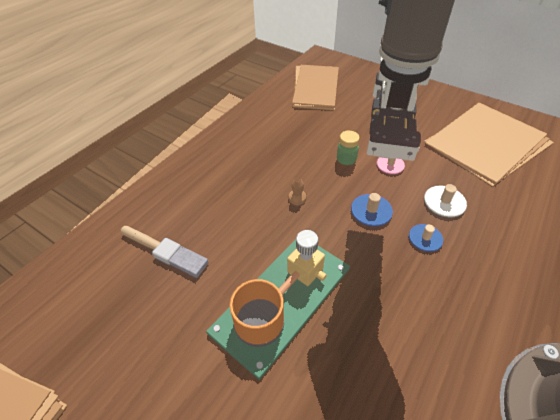

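The fingers were still closing when I lifted. The cover is unmoved, with its knob at (374,203). I'll repeat the descent and wait longer for the grip.

```bash
python3 -m inch '0 0 0 0 0.07;0 0 0.05 0 0.07;0 0 0.08 0 0.07;0 0 0.08 0 0.07;0 0 0.08 0 0.07'; python3 -m inch '0 0 0 0 0.07;0 0 0 0 0.07';  python3 - <<'E'
from h import *
s=arm.observe();print(s["joints"].round(2),s["dq"].round(3),s["position"],s["width"]*.092)
arm.get_image("wrist")
for r in arm.place_of("wrist","cover_knob")[:4]: 
    p=ray("wrist",r["point"],.036); print(r,p,tool(np.r_[p[:2],.036+.159]-s["position"]))
E
```

```text
clock: 6.15
position: [0.449, -0.1986, 0.2646]
ee_rot: [0.598, -3.082, -0.001]
force: [0.1, -0.1, 1.4]
width: 0.551
gripper_force: 0.0
clock: 6.35
position: [0.4497, -0.1987, 0.2661]
ee_rot: [-0.598, 3.082, -0.002]
force: [0.1, -0.2, -0.5]
width: 0.719
gripper_force: 0.0
[ 0.05  0.4   0.33  2.07 -0.2   0.69  2.47] [ 0.     0.    -0.001  0.005 -0.002 -0.005  0.002] [ 0.44969411 -0.1986784   0.2661484 ] 0.06614089865884244
{'point': [224.1, 278.8], 'conf': 0.97} [ 0.44639381 -0.20061333  0.036     ] [ 0.00391171 -0.00048253  0.07114209]
{'point': [173.2, 48.4], 'conf': 0.88} [ 0.47030525 -0.35248975  0.036     ] [ 0.03856949 -0.15027248  0.07124199]
{'point': [47.6, 360.6], 'conf': 0.83} [ 0.32721803 -0.19656681  0.036     ] [0.11291478 0.04786527 0.07089506]
```

```bash
python3 -m inch '0.002 -0.001 0.04 0 0.07;0.002 -0.001 0.07 0 0.07;0.002 -0.001 0.07 0 0.07;0.002 -0.001 0.07 0 0.07;0.002 -0.001 0.07 0 0.07'; python3 -m inch '0 0 0 0 0.015;0 0 0 0 0.015;0 0 0 0 0.015;0 0 0 0 0.015;0 0 0 0 0.015' 30;python3 -m inch '0 0 0 0 0.015;0 0 0 0 0.015;0 0 0 0 0.015;0 0 0 0 0.015'
```

```text
clock: 6.95
position: [0.4483, -0.2004, 0.1962]
ee_rot: [-0.598, 3.082, -0.002]
force: [0.9, -0.1, -0.2]
width: 0.763
gripper_force: 0.0
clock: 7.45
position: [0.4476, -0.2001, 0.1949]
ee_rot: [-0.599, 3.084, -0.0]
force: [-0.8, 0.3, -0.6]
width: 0.377
gripper_force: 0.0
clock: 7.85
position: [0.4476, -0.2001, 0.1947]
ee_rot: [-0.599, 3.084, -0.0]
force: [0.5, -0.5, 1.9]
width: 0.251
gripper_force: 30.0
```

```bash
python3 -m inch '0 0 -0.03 0 0.015;0 0 -0.08 0 0.015;0 0 -0.13 0 0.015;0 0 -0.17 0 0.015;0 0 -0.17 0 0.015'; python3 -m inch '0 0 -0.01 0 0.015;-0.03 0.05 -0.01 0 0.015;-0.06 0.1 -0.01 0 0.015;-0.085 0.14 -0.01 0 0.015;-0.11 0.18 -0.01 0 0.015'
python3 - <<'E'
from h import *
s=arm.observe();print(s["joints"].round(2),s["width"]*.092,tool(np.r_[.5,.135,.375]-s["position"]))
E
```

```text
clock: 8.35
position: [0.4488, -0.2009, 0.3696]
ee_rot: [-0.597, 3.076, -0.005]
force: [0.7, 1.4, -2.0]
width: 0.251
gripper_force: 30.0
clock: 8.85
position: [0.4798, -0.0009, 0.3736]
ee_rot: [0.597, -3.081, -0.0]
force: [0.8, 0.5, -2.0]
width: 0.257
gripper_force: 30.0
[-0.35  0.23  0.29  1.98 -0.08  0.95  1.93] 0.023623759220599234 [-0.06955996  0.11853138 -0.00154583]
```

Run:
```python
from h import *
ims=[save(c,c+"3") for c in("top","side","wrist")]
for c in("top","side","wrist"):
  for k in range(2):
   for r in arm.place_of(c,"pot_rim")[:1]: print(c,r,ray(c,r["point"],.082))
  for r in arm.place_of(c,"cap_center")[:1]: print(c,r,ray(c,r["point"],.1))
cv2.imwrite("pics/c3.png",np.hstack([cv2.resize(i,(400,300)) for i in ims[1:]])[:,:,::-1])
```

```text
side {'point': [303.1, 253.5], 'conf': 0.98} [0.49999784 0.14220187 0.082     ]
side {'point': [303.1, 253.5], 'conf': 0.98} [0.49999784 0.14220187 0.082     ]
side {'point': [240.2, 307.0], 'conf': 0.78} [0.48762254 0.00488644 0.1       ]
```

View pics/c3.png

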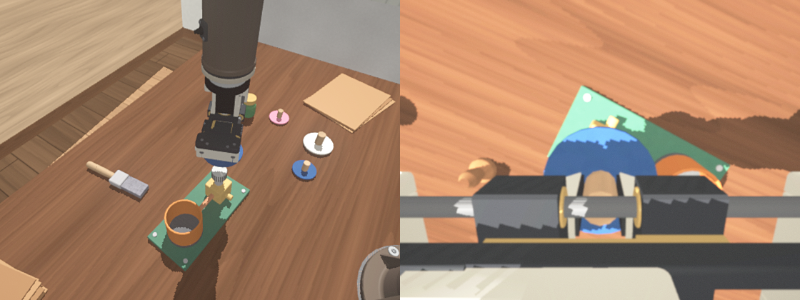

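The side camera shows the cover held level and clear above the cap, with the pot at about (183,222) in the crop. The network estimates scatter by about 5 mm, so I'll fit the pot's outline in the two first pictures.

Run:
```python
from h import *
from scipy.optimize import minimize
th=np.linspace(0,2*np.pi,60)
def hullmask(cam,x,y):
    P=[proj(cam,[x+.042*np.cos(t),y+.042*np.sin(t),z])[::-1] for t in th for z in(.012,.082)]
    h=cv2.convexHull(np.float32(P)*4); m=np.zeros((1680,2240),np.uint8); cv2.fillConvexPoly(m,(h+1.5).round().astype(np.int32),1); return m
res={}
for cam,f in(("top","top1"),("side","side1"),("side","side3")):
    im=cv2.imread(f"pics/{f}.png"); hsv=cv2.cvtColor(cv2.resize(im,None,fx=4,fy=4,interpolation=cv2.INTER_LINEAR),cv2.COLOR_BGR2HSV)
    u=proj(cam,[.5,.135,.05]);
    m=((hsv[...,0]<18)&(hsv[...,1]>170)&(hsv[...,2]>110)).astype(np.uint8)
    w=np.zeros_like(m);w[int(4*u[0]-200):int(4*u[0]+200),int(4*u[1]-200):int(4*u[1]+200)]=1; m*=w
    n,l,st,_=cv2.connectedComponentsWithStats(m); k=1+st[1:,4].argmax()
    c,_=cv2.findContours((l==k).astype(np.uint8),0,2); m=np.zeros_like(m); cv2.drawContours(m,c,-1,1,-1)
    m=cv2.morphologyEx(m,cv2.MORPH_OPEN,cv2.getStructuringElement(2,(61,61)))
    fn=lambda p:-(hullmask(cam,*p)&m).sum()/(hullmask(cam,*p)|m).sum()
    r=minimize(fn,[.5,.135],method="Nelder-Mead",options=dict(initial_simplex=[[.5,.135],[.51,.135],[.5,.145]],xatol=2e-4,fatol=1e-4)); print(f,r.x,r.fun,m.sum())
    if f!="side3":
        o=im.copy(); P=cv2.findContours(hullmask(cam,*r.x),0,2)[0]; o=cv2.resize(o,None,fx=4,fy=4); cv2.drawContours(o,P,-1,(255,0,255),1)
        a,b=int(4*u[0]),int(4*u[1]); res[f]=o[a-200:a+200,b-200:b+200]
cv2.imwrite("pics/fit.png",np.hstack(list(res.values())))
```

```text
<stdin>:16: RuntimeWarning: overflow encountered in scalar negative
Traceback (most recent call last):
  File "h.py", line 9, in proj
    c=arm.get_calibration(cam);K=np.array(c["intrinsics"]);T=np.array(c["pose"])
ValueError: time passes only in moves, steps and waits
```

```bash
cat > fit.py <<'E'
from h import *
import h
from scipy.optimize import minimize
C={c:arm.get_calibration(c) for c in("top","side")}
def proj(cam,P):
    K=np.array(C[cam]["intrinsics"]);T=np.array(C[cam]["pose"]);q=(np.atleast_2d(P)-T[:3,3])@T[:3,:3]
    u=(q*[1,-1,-1])@K.T; return u[:,:2]/u[:,2:]
th=np.linspace(0,2*np.pi,60)
def hullmask(cam,x,y,r=.042,zs=(.012,.082)):
    P=[[x+r*np.cos(t),y+r*np.sin(t),z] for t in th for z in zs]
    g=cv2.convexHull(np.float32(proj(cam,P))*4); m=np.zeros((1680,2240),np.uint8); cv2.fillConvexPoly(m,(g+1.5).round().astype(np.int32),1); return m
E
cat > run.py <<'E'
from fit import *
res=[]
for cam,f in(("top","top1"),("side","side1"),("side","side3")):
    im=cv2.imread(f"pics/{f}.png"); big=cv2.resize(im,None,fx=4,fy=4);hsv=cv2.cvtColor(big,cv2.COLOR_BGR2HSV)
    v,u=(4*proj(cam,[.5,.135,.05])[0]).astype(int)
    m=((hsv[...,0]<18)&(hsv[...,1]>170)&(hsv[...,2]>110)).astype(np.uint8)
    w=np.zeros_like(m);w[u-200:u+200,v-200:v+200]=1; m*=w
    n,l,st,_=cv2.connectedComponentsWithStats(m); k=1+st[1:,4].argmax()
    c,_=cv2.findContours((l==k).astype(np.uint8),0,2); m=np.zeros_like(m); cv2.drawContours(m,c,-1,1,-1)
    m=cv2.morphologyEx(m,cv2.MORPH_OPEN,cv2.getStructuringElement(2,(61,61)))
    def fn(p): q=hullmask(cam,*p); return -float((q&m).sum())/float((q|m).sum())
    r=minimize(fn,[.5,.135],method="Nelder-Mead",options=dict(initial_simplex=[[.5,.135],[.51,.135],[.5,.145]],xatol=2e-4,fatol=1e-4)); print(f,r.x,r.fun,m.sum())
    cv2.drawContours(big,cv2.findContours(hullmask(cam,*r.x),0,2)[0],-1,(255,0,255),1); res.append(big[u-200:u+200,v-200:v+200])
cv2.imwrite("pics/fit.png",np.hstack(res[:2]))
E
python3 run.py
```

```text
top1 [0.49800817 0.1396888 ] -0.875846681010439 21982
side1 [0.5   0.135] -0.0 0Traceback (most recent call last):
  File "run.py", line 8, in <module>
    n,l,st,_=cv2.connectedComponentsWithStats(m); k=1+st[1:,4].argmax()
                                                      ~~~~~~~~~~~~~~~^^
ValueError: attempt to get argmax of an empty sequence
```

Run:
```python
from fit import *
print(proj("side",[.5,.135,.05]),h.proj("side",[.5,.135,.05]))
im=cv2.cvtColor(cv2.imread("pics/side1.png"),cv2.COLOR_BGR2HSV);print(im[325,240:280:6],im[280:345:6,258]); im=cv2.cvtColor(cv2.imread("pics/side3.png"),cv2.COLOR_BGR2HSV);print(im[325,240:280:8])
```

```text
[[257.52588881 308.99542569]] (np.float64(308.99542568944366), np.float64(257.52588880996274))
[[ 13 163 139]
 [ 14 142 246]
 [ 10  65 172]
 [ 11  73 178]
 [ 14 143 243]
 [ 13 163 139]
 [ 12 161 139]] [[ 15 144 244]
 [ 12 160 145]
 [ 13 156 147]
 [ 13 150 138]
 [  8  33  84]
 [  7  28  83]
 [  7  29  79]
 [ 20   6 138]
 [ 13 161 187]
 [ 13 163 142]
 [ 13 160 142]]
[[ 13 157 148]
 [ 14 127 254]
 [ 11  66 182]
 [ 14 141 252]
 [ 12 159 148]]
```

```bash
sed -i 's/>170)/>110)/; s/>110)).astype/>115)).astype/' run.py; python3 run.py
```

```text
top1 [0.5771875 0.0803125] -0.1927204128058592 83111
side1 [0.50107829 0.13554192] -0.590206087628409 77704
side3 [0.50086441 0.13540773] -0.5890145518560266 77710
```

View pics/fit.png

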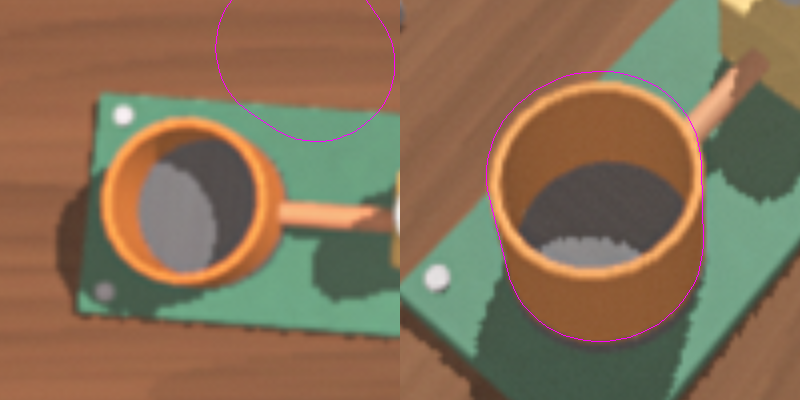

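Run:
```python
from fit import *
for cam,c in(("side",(195,180)),("top",(184.5,202))):
    v,u=(4*proj(cam,[.5,.135,.05])[0]).astype(int)
    px=[(u-200+c[1])/4-.4,(v-200+c[0])/4-.4]; p=ray(cam,px,.082)
    e=proj(cam,[[p[0]+.042*np.cos(t),p[1]+.042*np.sin(t),.082] for t in th]); e=(e+.4)*4-[v-200,u-200]
    print(cam,px,p,e.min(0),e.max(0))
```

```text
side [np.float64(303.35), np.float64(255.85)] [0.49669088 0.14051342 0.082     ] [86.83805355 85.1362314 ] [302.82703238 284.19756203]
top [np.float64(241.1), np.float64(188.725)] [0.49752734 0.13740875 0.082     ] [102.43162806 119.85789893] [266.72823242 285.06844792]
```

```bash
python3 - <<'E'
from h import *
s=arm.observe();print(s["position"],tool(np.r_[.4965,.1375,.375]-s["position"]))
E
python3 -m inch '-0.02 0.035 0 0 0.015;-0.045 0.075 0 0 0.015;-0.067 0.12 0 0 0.015;-0.067 0.12 0 0 0.015;-0.067 0.12 0 0 0.015'
python3 - <<'E'
from h import *
s=arm.observe();print(s["joints"].round(2),s["position"],tool(np.r_[.4965,.1375,.300]-s["position"]))
E
```

```text
[ 0.48028498 -0.00361495  0.37471769] [-0.06763108  0.12490952 -0.00029135]
clock: 9.95
position: [0.4975, 0.1345, 0.3745]
ee_rot: [0.603, -3.083, 0.0]
force: [-0.3, -1.7, -2.1]
width: 0.256
gripper_force: 30.0
[-0.54  0.29  0.22  1.89 -0.07  0.97  1.67] [0.49754234 0.13452621 0.37451801] [-0.00018573  0.00315184  0.07451775]
```

```bash
python3 -m inch '0 0.003 0.03 0 0.015;0 0.003 0.06 0 0.015;0 0.003 0.085 0 0.015;0 0.003 0.085 0 0.015;0 0.003 0.085 0 0.015'
python3 - <<'E'
from fit import *
s=arm.observe();g=s["position"];print(g,s["ee_rot"],tool(np.r_[.4965,.1375,.290]-g))
save("side","side4");r=arm.place_of("side","cover_knob");print([(x["point"],ray("side",x["point"],g[2]-.159)) for x in r])
v,u=(4*proj("side",[.5,.135,.09])[0]).astype(int)
big=cv2.resize(cv2.imread("pics/side4.png"),None,fx=4,fy=4)
# expected disc lower edge given tool centre; pot outline given estimate
for c,rr,z,col in((g[:2],.044,g[2]-.159-.025,(0,255,255)),(g[:2],.044,g[2]-.159-.030,(255,255,0)),((.4975,.138),.042,.082,(255,0,255))):
    e=(proj("side",[[c[0]+rr*np.cos(t),c[1]+rr*np.sin(t),z] for t in th])*4+1.5).astype(np.int32); cv2.polylines(big,[e],True,col,1)
cv2.imwrite("pics/pl.png",big[u-250:u+250,v-300:v+300])
E
```

```text
clock: 10.45
position: [0.4968, 0.135, 0.2902]
ee_rot: [0.595, -3.084, 0.001]
force: [0.2, -0.5, -0.7]
width: 0.257
gripper_force: 30.0
[0.4967575  0.13501824 0.29018727] [ 5.95287990e-01 -3.08412450e+00  9.82486727e-04] [-0.00068475  0.00239941  0.0001856 ]
[([156.4, 394.1], array([ 0.44069647, -0.24142978,  0.13118727])), ([227.2, 429.3], array([ 0.32199423, -0.10915149,  0.13118727])), ([196.4, 452.1], array([ 0.31255578, -0.1983363 ,  0.13118727]))]
```

View pics/pl.png

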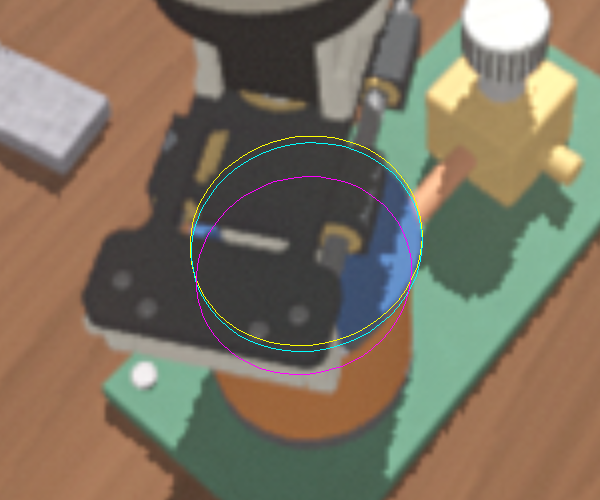

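The cover's right edge matches the predicted outline, and so does the pot's. I'm lowering it slowly and watching the force.

```bash
python3 -m inch '0 0.001 0.003 0 0.015;0 0.001 0.006 0 0.015;0 0.001 0.009 0 0.015;0 0.001 0.011 0 0.015;0 0.001 0.011 0 0.015'; python3 -m inch '0 0 0.001 0 0.015;0 0 0.002 0 0.015;0 0 0.003 0 0.015;0 0 0.003 0 0.015';python3 - <<'E'
from h import *
s=arm.observe();print(s["position"],s["force"],s["ft_torque"],tool(np.r_[.4965,.1375,.271]-s["position"]))
E
```

```text
clock: 11.05
position: [0.496, 0.1373, 0.2784]
ee_rot: [0.599, -3.083, 0.0]
force: [-0.1, -0.4, -1.2]
width: 0.257
gripper_force: 30.0
clock: 11.45
position: [0.4961, 0.1373, 0.2756]
ee_rot: [0.599, -3.084, 0.0]
force: [-0.2, -0.1, -2.1]
width: 0.26
gripper_force: 30.0
[0.49611162 0.13729392 0.27562564] [-0.18298855 -0.05487921 -2.0658062 ] [ 0.11900551  0.04996599 -0.01231339] [-4.37900351e-04  4.57151379e-05  4.62558638e-03]
```

```bash
python3 -m inch '0 0 0.001 0 0.015;0 0 0.002 0 0.015;0 0 0.003 0 0.015;0 0 0.003 0 0.015';python3 -m inch '0 0 0.0005 0 0.015;0 0 0.001 0 0.015;0 0 0.0015 0 0.015;0 0 0.0015 0 0.015'
```

```text
clock: 11.85
position: [0.4961, 0.1373, 0.2726]
ee_rot: [0.599, -3.084, 0.0]
force: [-0.3, 0.4, -2.2]
width: 0.258
gripper_force: 30.0
clock: 12.25
position: [0.4961, 0.1373, 0.2712]
ee_rot: [0.599, -3.084, 0.0]
force: [0.8, -0.4, -2.3]
width: 0.256
gripper_force: 30.0
```

```bash
python3 -m inch '0 0 0.0005 0 0.015;0 0 0.0005 0 0.015;0 0 0.001 0 0.015;0 0 0.001 0 0.015'; python3 -m inch '0 0 0.0005 0 0.015;0 0 0.0005 0 0.015;0 0 0.001 0 0.015;0 0 0.001 0 0.015'
```

```text
clock: 12.65
position: [0.4962, 0.1372, 0.2707]
ee_rot: [-0.598, 3.084, 0.0]
force: [-1.4, 0.1, 5.8]
width: 0.258
gripper_force: 30.0
clock: 13.05
position: [0.4961, 0.1372, 0.2706]
ee_rot: [-0.598, 3.083, 0.001]
force: [-6.0, -2.2, 19.3]
width: 0.255
gripper_force: 30.0
```

Contact came at 0.2707, which is the seated height. I'll relieve the push, then release.

```bash
python3 -m inch '0 0 -0.0012 0 0.015;0 0 -0.0012 0 0.015;0 0 -0.0012 0 0.03;0 0 -0.0012 0 0.05;0 0 -0.0012 0 0.07'; python3 -m inch '0 0 0 0 0.07;0 0 0 0 0.07;0 0 0 0 0.07;0 0 0 0 0.07;0 0 0 0 0.07'; python3 -m inch '0 0 -0.02 0 0.07;0 0 -0.05 0 0.07;0 0 -0.09 0 0.07;0 0 -0.09 0 0.07;0 0 -0.09 0 0.07'
python3 - <<'E'
from h import *
s=arm.observe();print(s["joints"].round(2),s["position"],s["ee_rot"],tool(np.r_[.489,.008,.36]-s["position"]))
E
```

```text
clock: 13.55
position: [0.4962, 0.1373, 0.2703]
ee_rot: [0.599, -3.084, 0.0]
force: [-0.5, -0.5, -0.6]
width: 0.453
gripper_force: 0.0
clock: 14.05
position: [0.4961, 0.1373, 0.2704]
ee_rot: [0.599, -3.084, -0.0]
force: [-0.5, 1.0, 0.3]
width: 0.761
gripper_force: 0.0
clock: 14.55
position: [0.4963, 0.1373, 0.3612]
ee_rot: [-0.598, 3.082, 0.001]
force: [0.3, -0.2, -1.2]
width: 0.761
gripper_force: 0.0
[-0.55  0.3   0.22  1.91 -0.08  0.94  1.67] [0.4963019  0.13731497 0.36118252] [-5.98304155e-01  3.08194361e+00  9.35993122e-04] [ 0.05515882 -0.11719002  0.00104049]
```

```bash
python3 -m inch '0.055 -0.117 0 0 0.07;0.055 -0.117 0 0 0.07;0.055 -0.117 0 0 0.07;0.055 -0.117 0 0 0.07;0.055 -0.117 0 0 0.07'
python3 - <<'E'
from h import *
s=arm.observe();print(s["joints"].round(2),s["position"])
a=save("wrist","w5");b=save("side","side5")
for c in("wrist","side"):
  for r in arm.place_of(c,"cap_center")[:2]:
    p=ray(c,r["point"],.100); print(c,r,p,tool(np.r_[p[:2],.1+.159]-s["position"]))
  for r in arm.place_of(c,"cover_knob")[:4]:
    print(c,r,ray(c,r["point"],.112))
im=np.hstack([cv2.resize(a,(400,300)),cv2.resize(b[180:360,170:410],(400,300))]);cv2.imwrite("pics/c5.png",im[:,:,::-1])
E
```

```text
clock: 15.05
position: [0.4885, 0.0078, 0.3594]
ee_rot: [0.596, -3.083, -0.0]
force: [0.7, 0.2, -0.7]
width: 0.767
gripper_force: 0.0
[-0.35  0.26  0.27  1.97 -0.09  0.92  1.92] [0.4885038  0.00783328 0.35943498]
wrist {'point': [216.0, 282.0], 'conf': 0.94} [0.48681511 0.01088645 0.1       ] [0.00033935 0.00340212 0.10043739]
side {'point': [242.6, 303.0], 'conf': 0.87} [0.49064724 0.01292413 0.1       ] [-0.00394191  0.00387449  0.10043479]
side {'point': [293.1, 252.9], 'conf': 0.92} [0.49956023 0.14082347 0.112     ]
side {'point': [192.9, 449.4], 'conf': 0.71} [ 0.32012562 -0.22512123  0.112     ]
side {'point': [156.9, 393.1], 'conf': 0.69} [ 0.44727075 -0.26132807  0.112     ]
side {'point': [230.5, 426.9], 'conf': 0.64} [ 0.32388186 -0.11741056  0.112     ]
```

View pics/c5.png

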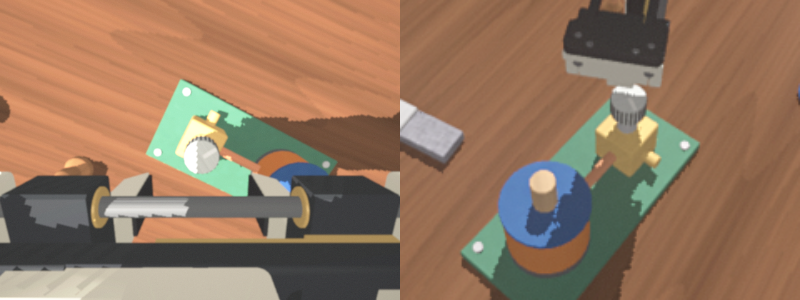

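The cover sits level on the pot, with its knob at about (543,190) in the right panel. The cap is at (200,155) in the left panel. I'm descending to the cap.

```bash
python3 -m inch '0 0.0025 0.03 0 0.07;0 0.0025 0.06 0 0.07;0 0.0025 0.06 0 0.07;0 0.0025 0.06 0 0.07;0 0.0025 0.06 0 0.07'
python3 - <<'E'
from h import *
s=arm.observe();print(s["joints"].round(2),s["position"],s["force"])
arm.get_image("wrist")
for r in arm.place_of("wrist","cap_center")[:2]:
    p=ray("wrist",r["point"],.100); print(r,p,tool(np.r_[p[:2],.1+.159]-s["position"]))
E
```

```text
clock: 15.85
position: [0.4886, 0.0107, 0.3017]
ee_rot: [-0.599, 3.082, -0.0]
force: [-0.2, 0.3, -0.4]
width: 0.765
gripper_force: 0.0
[-0.33  0.34  0.26  2.04 -0.12  0.77  1.95] [0.48861122 0.01066978 0.30173911] [-0.17073183  0.30489392 -0.35086392]
{'point': [239.5, 279.0], 'conf': 0.78} [0.48604543 0.00917364 0.1       ] [ 0.0030373  -0.00040966  0.04273243]
```

```bash
python3 -m inch '0.0015 -0.001 0.02 0 0.07;0.0015 -0.001 0.042 0 0.07;0.0015 -0.001 0.042 0 0.07;0.0015 -0.001 0.042 0 0.07'; python3 -m inch '0 0 0 0 0.025;0 0 0 0 0.025;0 0 0 0 0.025;0 0 0 0 0.025;0 0 0 0 0.025' 15; python3 -m inch '0 0 0 0 0.025;0 0 0 0 0.025;0 0 0 0 0.025'
python3 - <<'E'
from h import *
s=arm.observe();print(s["joints"].round(2),s["position"],s["force"],s["ft_torque"],tool(s["force"]))
E
```

```text
clock: 16.35
position: [0.4872, 0.009, 0.2592]
ee_rot: [-0.598, 3.084, -0.0]
force: [0.1, 0.2, 0.5]
width: 0.761
gripper_force: 0.0
clock: 16.85
position: [0.487, 0.0091, 0.2586]
ee_rot: [-0.599, 3.084, 0.0]
force: [-0.3, 0.7, 0.5]
width: 0.389
gripper_force: 15.0
clock: 17.15
position: [0.487, 0.009, 0.2585]
ee_rot: [-0.598, 3.084, 0.0]
force: [-0.8, -0.0, 3.7]
width: 0.385
gripper_force: 15.0
[-0.31  0.4   0.24  2.08 -0.15  0.67  1.98] [0.48703953 0.00904349 0.25854784] [-0.75543567 -0.0236151   3.68948789] [ 0.0248435   0.13476488 -0.04840093] [ 0.70850775  0.26065833 -3.68966605]
```

Gripped with almost no side force. Now screwing clockwise (positive roll) and following the thread down.

```bash
python3 -m inch '0 0 0.0001 0.14 0.025;0 0 0.0002 0.28 0.025;0 0 0.0003 0.42 0.025;0 0 0.0004 0.56 0.025;0 0 0.0006 0.7 0.025' 25; python3 -c "
from h import *
s=arm.observe();print(s['joints'].round(2),s['ft_torque'])"; python3 -m inch '0 0 0.0001 0.14 0.025;0 0 0.0002 0.28 0.025;0 0 0.0003 0.42 0.025;0 0 0.0004 0.56 0.025;0 0 0.0006 0.7 0.025';python3 -c "
from h import *
s=arm.observe();print(s['joints'].round(2),s['ft_torque'],s['position'])"
```

```text
clock: 17.65
position: [0.487, 0.0085, 0.258]
ee_rot: [0.505, 3.1, -0.001]
force: [-0.6, -3.0, 4.0]
width: 0.384
gripper_force: 25.0
[-0.46  0.42  0.43  2.1  -0.28  0.68  1.41] [-0.62665748  0.2133244   0.05972834]
clock: 18.15
position: [0.4867, 0.008, 0.2574]
ee_rot: [1.538, 2.739, -0.002]
force: [-1.8, -4.3, 6.0]
width: 0.385
gripper_force: 25.0
[-0.6   0.46  0.63  2.11 -0.42  0.7   0.86] [-1.02342914  0.5959438   0.04394422] [0.48672443 0.00804103 0.25736079]
```

```bash
python3 -m inch '0 0 0.0001 0.13 0.025;0 0 0.0002 0.26 0.025;0 0 0.0003 0.4 0.025';  python3 -c "
from h import *
s=arm.observe();print(s['joints'].round(2),s['ft_torque'],tool(s['force']))"; python3 -m inch '0 0 0.0001 0.1 0.025;0 0 0.0002 0.2 0.025;0 0 0.00025 0.3 0.025';python3 -c "
from h import *
s=arm.observe();print(s['joints'].round(2),s['ft_torque'],s['position'])"
```

```text
clock: 18.45
position: [0.4865, 0.0079, 0.257]
ee_rot: [2.051, 2.379, -0.002]
force: [-4.8, -4.7, 7.4]
width: 0.386
gripper_force: 25.0
[-0.68  0.49  0.75  2.11 -0.5   0.72  0.55] [-1.16784883  0.81841976  0.081366  ] [-3.98226274 -5.47137621 -7.37756824]
clock: 18.75
position: [0.4862, 0.0079, 0.2568]
ee_rot: [-2.383, -2.048, 0.003]
force: [-4.4, -4.0, 7.5]
width: 0.389
gripper_force: 25.0
[-0.73  0.51  0.83  2.12 -0.57  0.75  0.32] [-1.11703882  1.09048842  0.04900891] [0.48624329 0.00788899 0.25676143]
```

```bash
for i in 1 2; do :; done; python3 -m inch '0 0 0.0001 0.1 0.025;0 0 0.0002 0.2 0.025;0 0 0.0002 0.2 0.025';  python3 -c "
from h import *
s=arm.observe();print(s['joints'].round(2),s['ft_torque'])"; python3 -m inch '0 0 0.0001 0.1 0.025;0 0 0.0002 0.2 0.025;0 0 0.0002 0.2 0.025';python3 -c "
from h import *
s=arm.observe();print(s['joints'].round(2),s['ft_torque'],s['position'])"
```

```text
clock: 19.05
position: [0.4861, 0.008, 0.2565]
ee_rot: [-2.575, -1.8, 0.003]
force: [-6.4, -3.6, 11.0]
width: 0.388
gripper_force: 25.0
[-0.76  0.54  0.89  2.12 -0.61  0.76  0.17] [-1.00379446  1.32866837 -0.06577702]
clock: 19.35
position: [0.486, 0.008, 0.2563]
ee_rot: [-2.741, -1.534, 0.004]
force: [-6.6, -3.5, 12.3]
width: 0.386
gripper_force: 25.0
[-0.8   0.56  0.95  2.12 -0.66  0.79  0.02] [-0.93306282  1.53649149 -0.00935359] [0.48599517 0.00800219 0.25630968]
```

```bash
python3 -m inch '0 0 -0.0004 0.1 0.025;0 0 -0.0004 0.2 0.025;0 0 -0.0004 0.2 0.025';  python3 -c "
from h import *
s=arm.observe();print(s['joints'].round(2),s['ft_torque'],tool(s['force']))"; python3 -m inch '0 0 0.0001 0.1 0.025;0 0 0.0002 0.2 0.025;0 0 0.0002 0.2 0.025';python3 -c "
from h import *
s=arm.observe();print(s['joints'].round(2),s['ft_torque'],s['position'],tool(s['force']))"
```

```text
clock: 19.65
position: [0.4865, 0.0089, 0.2565]
ee_rot: [2.879, 1.258, -0.003]
force: [-4.3, -1.6, 5.0]
width: 0.385
gripper_force: 25.0
[-0.83  0.59  1.    2.12 -0.7   0.81 -0.13] [-0.38417678  0.98425314  0.32750101] [-4.1549585  -2.08889875 -4.96755304]
clock: 19.95
position: [0.4871, 0.0093, 0.2565]
ee_rot: [2.988, 0.968, -0.0]
force: [-1.6, 0.7, 5.4]
width: 0.387
gripper_force: 25.0
[-0.86  0.62  1.06  2.12 -0.74  0.84 -0.28] [0.04240471 0.47437797 0.34193529] [0.48707448 0.00929633 0.25645345] [-0.8801942  -1.56103279 -5.37798802]
```

Torque has held at 0.33–0.34 N m over two steps, so the cap is bottomed out and slipping in the pads. I'll reverse in small steps to find where the cap starts to move with the fingers.

```bash
T='from h import *
s=arm.observe();r=s["ee_rot"];print("YAW",2*np.arctan2(r[1],r[0]),s["ft_torque"].round(3),tool(s["force"]).round(1))'
python3 -c "$T"; python3 -m inch '0 0 0 0 0.025;0 0 0 0 0.025' 35 >/dev/null; python3 -c "$T"; for k in 1; do python3 -m inch '0 0 0 -0.02 0.025;0 0 0 -0.02 0.025' >/dev/null; python3 -c "$T"; done; python3 -m inch '0 0 0 -0.02 0.025;0 0 0 -0.02 0.025' >/dev/null; python3 -c "$T"; python3 -m inch '0 0 0 -0.03 0.025;0 0 0 -0.03 0.025' >/dev/null; python3 -c "$T"; python3 -m inch '0 0 0 -0.03 0.025;0 0 0 -0.03 0.025' >/dev/null; python3 -c "$T"
```

```text
YAW 0.6267231804664894 [0.042 0.474 0.342] [-0.9 -1.6 -5.4]
YAW -5.654678674007292 [0.087 0.356 0.351] [-0.3 -1.  -3.8]
YAW -5.636280339182792 [0.237 0.273 0.013] [-0.4 -1.8 -2.9]
YAW -5.6168507996505355 [0.382 0.324 0.025] [ 1.1 -2.4 -3.3]
YAW -5.586236140334365 [0.515 0.368 0.001] [ 1.5 -2.7 -4.2]
YAW -5.556251866043882 [ 0.693  0.459 -0.018] [ 1.9 -3.5 -4.1]
```

```bash
T='from h import *
s=arm.observe();r=s["ee_rot"];y=(2*np.arctan2(r[1],r[0]))%(2*np.pi);print("YAW",y,"left",-4.064+2*np.pi-y,s["ft_torque"].round(3),tool(s["force"]).round(1),s["joints"].round(2))'
python3 -m inch '0 0 -0.0001 -0.14 0.025;0 0 -0.0002 -0.28 0.025;0 0 -0.0003 -0.42 0.025;0 0 -0.0004 -0.56 0.025;0 0 -0.0006 -0.7 0.025'; python3 -c "$T"; python3 -m inch '0 0 -0.0001 -0.14 0.025;0 0 -0.0002 -0.28 0.025;0 0 -0.0003 -0.42 0.025;0 0 -0.0004 -0.56 0.025;0 0 -0.0005 -0.65 0.025'; python3 -c "$T"; python3 -m inch '0 0 0 0 0.025;0 0 0 0 0.025'; python3 -c "$T"
```

```text
clock: 21.45
position: [0.4865, 0.0095, 0.257]
ee_rot: [-2.369, -2.061, 0.0]
force: [-4.5, 4.1, 5.8]
width: 0.382
gripper_force: 35.0
YAW 1.4315956148468691 left 0.787589692332717 [ 0.795  0.922 -0.098] [ 3.5 -5.1 -5.8] [-0.73  0.51  0.83  2.12 -0.56  0.75  0.33]
clock: 21.95
position: [0.486, 0.0094, 0.2575]
ee_rot: [-1.588, -2.708, 0.0]
force: [-5.8, 4.6, 8.8]
width: 0.389
gripper_force: 35.0
YAW 2.081093932708548 left 0.13809137447103836 [ 0.802  1.266 -0.103] [ 6.8 -2.8 -8.8] [-0.61  0.46  0.64  2.11 -0.42  0.7   0.82]
clock: 22.15
position: [0.486, 0.0093, 0.2575]
ee_rot: [-1.595, -2.704, 0.0]
force: [-6.6, 4.1, 9.3]
width: 0.383
gripper_force: 35.0
YAW 2.0759406929552835 left 0.14324461422430268 [0.801 1.285 0.044] [ 6.8 -3.8 -9.2] [-0.61  0.46  0.64  2.11 -0.42  0.7   0.82]
```

```bash
T='from h import *
s=arm.observe();r=s["ee_rot"];y=(2*np.arctan2(r[1],r[0]))%(2*np.pi);print("left",-4.064+2*np.pi-y,s["ft_torque"].round(3),tool(s["force"]).round(1),s["width"]*.0918)
b=save("side","side9");cv2.imwrite("pics/c9.png",cv2.resize(b[180:360,170:410],(640,480))[:,:,::-1])'
python3 -m inch '0 0 -0.0002 -0.07 0.025;0 0 -0.0003 -0.145 0.025;0 0 -0.0003 -0.145 0.025;0 0 -0.0003 -0.145 0.025'; python3 -c "$T"
```

```text
clock: 22.55
position: [0.4859, 0.0093, 0.2576]
ee_rot: [-1.394, -2.812, 0.0]
force: [-6.0, 4.1, 7.3]
width: 0.384
gripper_force: 35.0
left -0.0017131704814463689 [0.732 1.246 0.021] [ 6.9 -2.3 -7.3] 0.03526454721519519
```

View pics/c9.png

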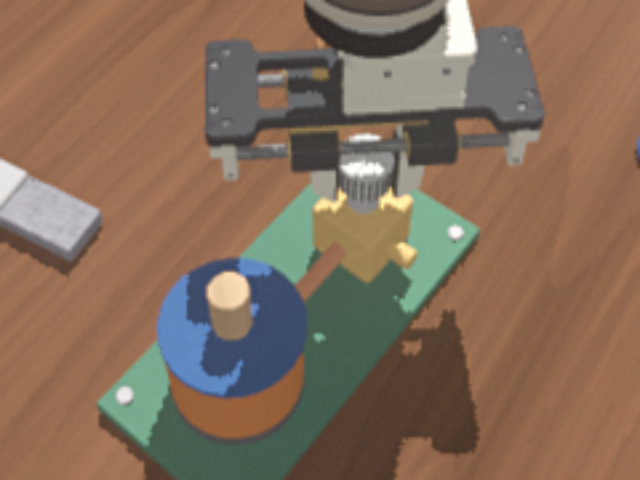

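The cover (knob at 230,300) is level on the pot. The cap (365,170) is still gripped, a quarter turn off the stop. Handing in.

```bash
python3 -c "
from cell import arm
print(arm.sign_off())"
```

```text
the job is handed in; nothing more can be done
None
```

I set the blue cover level on the pot and let go of it, then screwed the cap down to its stop and backed it off about 1.57 rad. I handed the job in at about 22.6 s, still gripping the cap.

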